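Caliper a turned specimen, then poise it over the balance pan

ROBOT

A 6-joint arm with a two-finger parallel gripper is mounted at the origin on the work surface. World frame = base frame: x ahead of the robot, y to its left, z up, the work surface at z = 0. Lengths are in m, angles in rad, forces in N, time in s.
With the tool pointing down it reaches from about 0.35 to 0.975 m from the base axis. Payload 7.1 kg.
Tool frame: the origin (TCP) lies midway between the tips of the shut fingers; the grasp point (between the pads) lies 19 mm behind it; z points along the fingers, x is the direction in which the jaws open and shut, and the axes are right-handed (so a half turn about z gives the same grasp; the last joint's range is limited). The gripper opens to 88 mm and grips with 3 to 60 N. Pads are 20 mm wide; open, the fingers measure 115 mm over their backs; the gripper's body (75 mm by 178 mm) begins 61 mm behind the grasp point.
Start: joints at [-1.182, 0.423, 1.63, -0, 1.089, -0.019], TCP at [0.248, -0.574, 0.195] pointing down, gripper open.
Joint ranges: [-3, 3], [-0.9, 2.11], [0.09, 2.58], [-1.31, 4.45], [0.11, 2.69], [-2.54, 2.54]. Speed limits (rad/s): [2.39, 2.39, 3.01, 3.14, 3.14, 3.14].

INTERFACE

Orientations are given as a unit quaternion [w, x, y, z].
In Python, from station import move_pose, movel, movej, command_gripper, wait, inverse_kinematics, read_camera, camera_info, MotionError, job_done, get_time, get_joint_pos, get_qvel, get_effort, get_tcp_pos, get_ee_rot, get_ft_force, get_ft_torque, get_grip_width gives the robot as it stands. Calls block until the motion is done:
- move_pose(position, orientation): joint-space move of the TCP to a pose.
- movel(position, frame=None, v=0.15, until_force=None): straight line of the TCP; frame=None keeps the orientation; v is the mean speed in m/s. With until_force (N) it stops when the force on the tool has changed by that much, and returns True; else False.
- movej(angles): joint-space move.
- command_gripper(opening): opening from 0.0 (shut) to 1.0 (fully open); the grip force is fixed at half the most; returns when the fingers have stopped.
- wait(seconds).
- inverse_kinematics(position, orientation): joint angles nearest the present ones, or None.
- read_camera(name): name is "side" or "top" or "wrist"; returns the picture (420x560x3 uint8, red, green, blue); there is no depth.
- camera_info(name): a dict with "intrinsics" (3x3 intrinsics, pixels), "T" (4x4, takes a point from camera to world coordinates); the wrist camera has in their place "tool_from_camera" (4x4, takes a point from camera to tool coordinates, whose origin is the TCP and whose axes are the tool frame's). Camera axes: x right, y up, looking along -z (the intrinsics and any distortion apply to the point x, -y, -z); pixel columns grow to the right and rows downward; lengths in m; the calibration is good to about 2 mm. A picture is of the moment at which its call begins: read the wrist's pose just before it. camera_info takes no time and is no camera call.
A pose or a line that the arm cannot do raises MotionError and nothing moves.
- job_done(): hands the job in, once; it reports no verdict.
Readings, each from a call of its own:
- get_time(): time.
- get_joint_pos(): joint angles.
- get_qvel(): joint speeds.
- get_effort(): joint torques, N m.
- get_tcp_pos(): TCP position.
- get_ee_rot(): TCP orientation.
- get_ft_force(): force on the tool from outside, world axes, zero at the start.
- get_ft_torque(): the same for the moment, N m.
- get_grip_width(): opening from 0.0 (shut) to 1.0 (fully open).
Only numpy, scipy, OpenCV 4.12 (cv2) and the standard library are available. Lean on these libraries where they do the work, as an engineer would, in place of code of your own. Each camera call takes 0.05 s, during which the arm holds its last target. There are 200 camera calls.

TASK

Measure the aluminium cylinder that stands between the jaws of the clamped caliper: slide the moving jaw shut until both jaws bear firmly on the cylinder, then draw the jaw back about a centimetre or more and leave it open. Lift the cylinder out, carry it over the glass draught shield and stop with it held upright over the middle of the balance pan, its underside about 10 mm above the pan, ready to be set down once the balance has zeroed. Finish while still holding it there; nothing may touch any part of the balance, and the other things on the bench stay where they are.

Things in the scene. Friction and masses are not known exactly. Their poses are not given: they have to be found in the camera images.
- specimen: The part to measure and carry: plain aluminium cylinder, diameter 36 mm, height 60 mm, about 0.17 kg, standing loose on the caliper stand's base plate (12 mm above the bench) between the open jaws, 2 to 8 mm from the fixed jaw; nothing else stands there. Origin: centre of its underside; z is its axis, up.
- caliper: Digital caliper clamped flat on a fixed stand. Dark base plate 160 (x) x 290 (y) x 12 mm; origin: centre of its underside, z up. Steel beam 16 mm wide along y at x = +20 mm; jaws 4.4 mm thick reach from it to x = -28 mm. Tops of beam and jaws 32 mm above the bench, so the specimen's upper 40 mm stands clear of them. Clamp block at y = 115 to 135 mm, 42 mm high.
- fixed_jaw (a point): The caliper's fixed jaw, at the beam's -y end. The point lies on its measuring face (plane y = 0, looking along +y, x = -28 to +12 mm), 30 mm above the bench; axes as the caliper's.
- moving_jaw (a point): The moving jaw, part of the slide. The point lies on its measuring face (plane y = 0, looking along -y towards the fixed jaw), 30 mm above the bench; axes as the caliper's.
- jaw_slide (a joint): Opening between the two measuring faces in m: 0 jaws together, 0.12 fully open; grows as the slide moves along the caliper's +y. It stays where it is left; it slides against about 1 N of friction. With the jaws on the specimen it reads 0.036.
- slide_grip (a point): Middle of the top face of the slide's black housing, which carries the moving jaw (face 41 mm from here towards -y). Housing 32 mm wide (x), 62 mm long (y), top 42.5 mm and underside 25 mm above the bench, 13 mm above the base plate; both long sides free, to be pinched from above across x. Axes as the caliper's.
- balance: White precision balance, fixed, 200 mm wide (y), 320 mm deep (x), console at its -x end. Origin: under its middle on the bench, z up. On it a square draught shield of four glass panes, open at the top: 170 mm outside, 158 mm inside, centred on the pan, sides along the balance's x and y, grey top rail 150 mm above the bench.
- pan (a point): Centre of the top face of the balance's round steel pan, diameter 110 mm, 78 mm above the bench, 72 mm below the top of the draught shield. Axes as the balance's: the pan's centre lies 55 mm from the balance's origin along its +x.
- beaker: Bystander: glass beaker, diameter 64 mm, height 85 mm, standing between caliper and balance. Origin: centre of its underside.
- weight: Bystander: steel knob weight, diameter 38 mm, height 52 mm. Origin: centre of its underside.
- stepped_shaft: Bystander: aluminium stepped shaft standing upright, diameter 32 then 20 mm, height 65 mm. Origin: centre of its underside.
- disc: Bystander: aluminium disc, diameter 36 mm, height 22 mm. Origin: centre of its underside.
- hole_block: Bystander: steel block 35 x 70 x 20 mm with three small holes. Origin: centre of its underside.
- vial: Bystander: amber glass vial with white cap, diameter 28 mm, height 50 mm. Origin: centre of its underside.
Mind the look-alikes: they are no part of the job. Leave any green or red look-alike of the specimen alone.

How it is judged:
On the way, in this order (a step that is already met when the one before it is completed fails the run):
1. the caliper's jaws are shut on the specimen and both press on it (contact force between each of moving_jaw, fixed_jaw and specimen above 1.2 N and value of joint jaw_slide below 0.038 m), for 0.2 s.
2. the moving jaw is drawn back clear of the specimen (value of joint jaw_slide above 0.042 m and contact force between moving_jaw and specimen below 0.1 N), for 0.1 s.
At the end, for the whole second after the job is handed in: The fingers hold the specimen still over the pan: its underside 3 to 20 mm above the pan, its axis within 10 mm of the pan's centre, tilted less than 0.12 rad (7 degrees), nothing touching the balance; the caliper's jaw stands drawn back (opening over 42 mm) (horizontal distance between specimen and pan below 0.01 m and z of specimen in the frame of pan between 0.003 and 0.02 m and angle between specimen's own z axis and vertical below 0.12 rad and linear speed of specimen below 0.02 m/s and contact force between the fingers and specimen above 1 N and contact force between balance and anything else below 0.1 N and value of joint jaw_slide above 0.042 m); the arm keeps its last pose, push and grip.
It fails at once if the balance, its pan or its draught shield is touched (contact force between balance and anything else above 0.3 N).
It fails at once if a bystander is moved more than 25 mm (distance of any of beaker, weight, stepped_shaft, disc, hole_block, vial from where it was at the start of the episode above 0.025 m).
It also fails if it takes over 51 s, if anything falls off the work surface, if the arm or the gripper's body presses on something with over 40 N, if the wrist force passes 120 N, or if a joint passes its speed limit or range.

## Working session

There is one attempt and no reset: what is moved stays moved. The work goes in short steps, each a Python script; the robot and the scene stay as the last script left them, time stands still between calls to the robot, and variables do not carry over. Pictures are saved under pics/ and viewed, about 8 in all and at most 12, crops included, and the job is handed in when it is done.

```bash
ls; mkdir -p pics
python3 - <<'E'
from station import *
import cv2,numpy as np
np.set_printoptions(precision=4,suppress=True)
for n in("top","side"):
    im=read_camera(n); cv2.imwrite(f"pics/{n}0.png",im[:,:,::-1])
    c=camera_info(n); print(n,c)
print(camera_info("wrist"),get_ee_rot(),get_time())
E
```

```text
pics
top {'intrinsics': array([[424.217 ,   0.    , 276.7908],
       [  0.    , 424.217 , 214.4736],
       [  0.    ,   0.    ,   1.    ]]), 'T': array([[ 0.0037,  0.9987, -0.0504,  0.5078],
       [-1.    ,  0.0039,  0.0044, -0.0403],
       [ 0.0046,  0.0504,  0.9987,  1.0899],
       [ 0.    ,  0.    ,  0.    ,  1.    ]])}
side {'intrinsics': array([[386.8791,   0.    , 277.0847],
       [  0.    , 386.8791, 204.4175],
       [  0.    ,   0.    ,   1.    ]]), 'T': array([[ 0.9072,  0.2282, -0.3534,  0.3214],
       [-0.4206,  0.5083, -0.7515, -0.5882],
       [ 0.0082,  0.8304,  0.5571,  0.4982],
       [ 0.    ,  0.    ,  0.    ,  1.    ]])}
{'intrinsics': array([[310.816 ,   0.    , 276.4319],
       [  0.    , 310.816 , 212.4525],
       [  0.    ,   0.    ,   1.    ]]), 'tool_from_camera': array([[ 1.    ,  0.0007, -0.0006, -0.0006],
       [ 0.0006, -0.9704, -0.2415, -0.0654],
       [-0.0007,  0.2415, -0.9704, -0.1892],
       [ 0.    ,  0.    ,  0.    ,  1.    ]])} [-0.0004  0.8356 -0.5493 -0.0006] 0.1
```

View pics/top0.png

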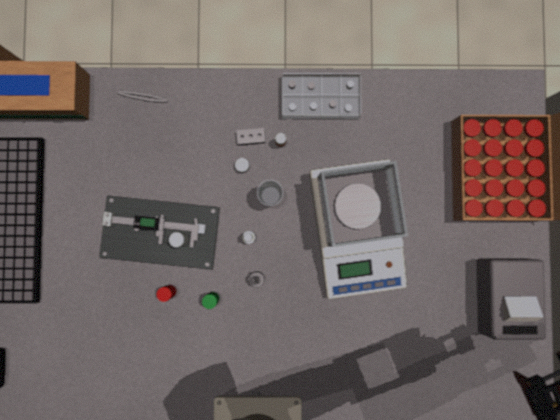

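View pics/side0.png

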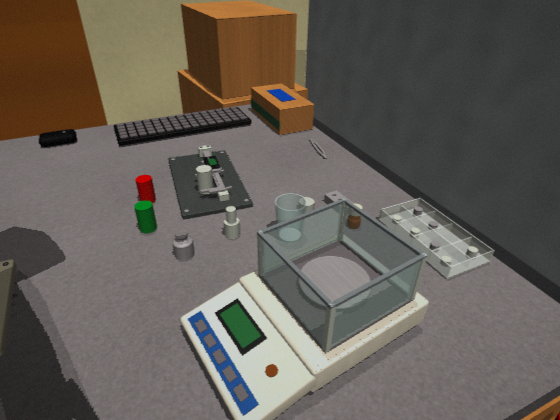

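The top view shows the base plate corners near (108,196), (220,207), (214,269) and (101,256). The moving jaw is near (162,230), the fixed jaw near (195,235), the specimen top near (177,240), and the pan near (357,206). The side view agrees: the housing and clamp are at the far (+y) end.

```bash
cat > h.py <<'E'
from station import *
import cv2,numpy as np
np.set_printoptions(precision=4,suppress=True)
from scipy.spatial.transform import Rotation as R
def wristT():
    q=get_ee_rot(); T=np.eye(4); T[:3,:3]=R.from_quat(np.r_[q[1:],q[0]]).as_matrix(); T[:3,3]=get_tcp_pos()
    return T@camera_info("wrist")["tool_from_camera"]
def cast(K,T,uv,z):
    d=T[:3,:3]@np.array([(uv[0]-K[0,2])/K[0,0],-(uv[1]-K[1,2])/K[1,1],-1])
    return T[:3,3]+d*(z-T[2,3])/d[2]
def proj(K,T,p):
    c=T[:3,:3].T@(np.array(p)-T[:3,3]); return np.array([K[0,2]-K[0,0]*c[0]/c[2],K[1,2]+K[1,1]*c[1]/c[2]])
def down(yaw): # tool z down, tool x at world yaw
    q=(R.from_euler('z',yaw)*R.from_euler('x',np.pi)).as_quat(); return np.r_[q[3],q[:3]]
E
python3 - <<'E'
from h import *
c=camera_info("top");K,T=c["intrinsics"],c["T"]
P=[cast(K,T,u,.012) for u in[(108,196),(220,207),(214,269),(101,256)]]
print(np.array(P),np.mean(P,0),[np.linalg.norm(P[i]-P[(i+1)%4]) for i in range(4)])
d=P[0]-P[1]+P[3]-P[2];print("yaw y-axis",np.degrees(np.arctan2(d[1],d[0]))-90)
print("spec",cast(K,T,(177,240),.072),"house",cast(K,T,(147,223),.0425))
S=[cast(K,T,u,.15) for u in[(314,171),(396,163),(405,238),(323,246)]]
print(np.array(S),np.mean(S,0),[np.linalg.norm(S[i]-S[(i+1)%4]) for i in range(4)])
im=read_camera("top");hsv=cv2.cvtColor(im,cv2.COLOR_RGB2HSV);print("pan",cast(K,T,(357.5,206),.078), im[206,357],im[180,330])
yaw=get_ee_rot();m=R.from_quat(np.r_[yaw[1:],yaw[0]]).as_matrix();print(m)
E
```

```text
[[0.6076 0.3847 0.012 ]
 [0.5807 0.0995 0.012 ]
 [0.4237 0.113  0.012 ]
 [0.4554 0.3988 0.012 ]] [0.5168 0.249  0.012 ] [np.float64(0.2864476736893284), np.float64(0.15759455652609955), np.float64(0.28747507729971533), np.float64(0.15285073893033033)]
yaw y-axis -5.865496158367833
spec [0.4971 0.1937 0.072 ] house [0.5383 0.2751 0.0425]
[[ 0.6527 -0.1271  0.15  ]
 [ 0.6715 -0.3105  0.15  ]
 [ 0.5041 -0.3287  0.15  ]
 [ 0.4858 -0.1469  0.15  ]] [ 0.5785 -0.2283  0.15  ] [np.float64(0.1843256288480945), np.float64(0.16829808144480715), np.float64(0.18270572013013886), np.float64(0.16800773995710144)]
pan [ 0.5799 -0.2378  0.078 ] [162 159 159] [125 117 118]
[[ 0.3966 -0.918  -0.0005]
 [-0.918  -0.3966  0.0011]
 [-0.0012  0.     -1.    ]]
```

Run:
```python
from h import *
def snap(n):
    T=wristT(); im=read_camera("wrist"); cv2.imwrite(f"pics/{n}.png",im[:,:,::-1]); np.save(f"pics/{n}.npy",T)
move_pose([.57,-.23,.33],down(np.radians(6))) ; print(get_time(),get_tcp_pos(),get_joint_pos()); snap("w_pan")
move_pose([.515,.22,.20],down(np.radians(-5.9))); print(get_time(),get_tcp_pos(),get_joint_pos()); snap("w_cal")
```

```text
1.9333 [ 0.5695 -0.2308  0.3296] [-0.4043  0.288   1.5117 -0.0003  1.3426 -0.5075]
3.7083 [0.5156 0.2194 0.2003] [ 0.3812  0.3223  1.7706 -0.0002  1.0482  0.4851]
```

View pics/w_pan.png

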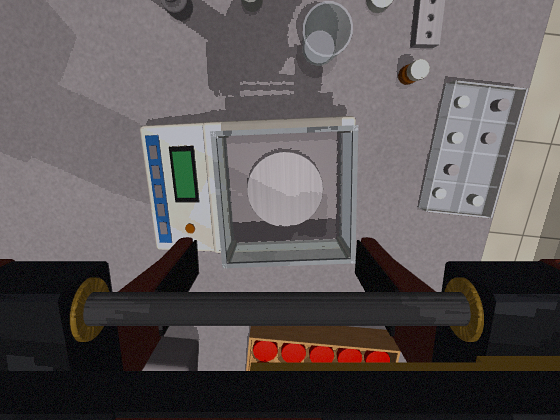

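View pics/w_cal.png

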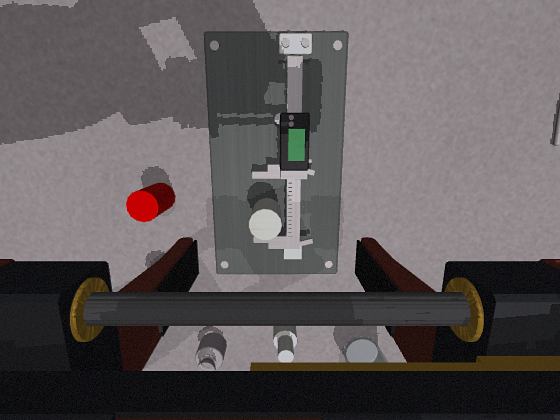

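The pan image puts the pan centre at about (285,188). The caliper image shows plate corners at (206,32), (348,32), (337,272) and (216,272), the housing at about (281..309, 113..170), the specimen top at (265,224), the moving jaw near row 175 and the fixed jaw near row 241.

Run:
```python
from h import *
K=camera_info("wrist")["intrinsics"]
im=cv2.imread("pics/w_pan.png"); T=np.load("pics/w_pan.npy")
hsv=cv2.cvtColor(im,cv2.COLOR_BGR2HSV)
print("pan px",im[188,285],im[215,270],im[140,240],im[188,235])
b=cv2.GaussianBlur(im,(3,3),0); m=((b.min(2)>138)*255).astype('uint8'); m[:140]=0;m[238:]=0;m[:,:236]=0;m[:,334:]=0
cs=max(cv2.findContours(m,0,2)[0],key=cv2.contourArea); e=cv2.minEnclosingCircle(cs);el=cv2.fitEllipse(cv2.convexHull(cs));print(e,el)
print("pan",cast(K,T,el[0],.078),cast(K,T,(285,188),.078), "diam",el[1][0]/K[0,0]*(T[2,3]-.078))
S=np.array([cast(K,T,u,.15) for u in[(213,127),(357,127),(354,261),(226,263)]]);print(S,S.mean(0))
im=cv2.imread("pics/w_cal.png"); T=np.load("pics/w_cal.npy")
P=[cast(K,T,u,.012) for u in[(206,32),(348,32),(337,272),(216,272)]]
print(np.array(P),np.mean(P,0),[np.linalg.norm(P[i]-P[(i+1)%4]) for i in range(4)])
d=P[0]-P[3]+P[1]-P[2];y=np.arctan2(d[1],d[0])-np.pi/2;print("yaw",np.degrees(y))
C=np.mean(P,0);Rz=R.from_euler('z',y).as_matrix()
H=[cast(K,T,u,.0425) for u in[(281,113),(310,113),(308,170),(279,170)]]
for n,p in [("h",h) for h in H]+[("house",np.mean(H,0)),("spec",cast(K,T,(265,224),.072))]:print(n,p,"in cal",Rz.T@(p-C))
for n,u,z in[("mj",(262,179),.032),("fj",(255,236),.032),("clamp",(295,43),.042)]:
    p=cast(K,T,u,z);print(n,p,Rz.T@(p-C))
cv2.imwrite("pics/crop.png",cv2.resize(im[100:270,200:350],None,fx=3.5,fy=3.5,interpolation=cv2.INTER_CUBIC))
```

```text
pan px [175 171 177] [161 156 162] [113 109 118] [116 111 121]
((284.875, 189.125), 37.62696838378906) ((284.683349609375, 188.7802276611328), (73.32637023925781, 74.91941833496094), 80.21094512939453)
pan [ 0.5817 -0.2385  0.078 ] [ 0.582  -0.2373  0.078 ] diam 0.10398983919331707
[[ 0.4892 -0.1638  0.15  ]
 [ 0.6531 -0.1469  0.15  ]
 [ 0.6764 -0.3098  0.15  ]
 [ 0.5146 -0.3293  0.15  ]] [ 0.5833 -0.2375  0.15  ]
[[0.4571 0.4017 0.012 ]
 [0.6115 0.3856 0.012 ]
 [0.5833 0.1029 0.012 ]
 [0.4251 0.1195 0.012 ]] [0.5192 0.2524 0.012 ] [np.float64(0.15528728928004099), np.float64(0.2841170511867997), np.float64(0.1590738676245461), np.float64(0.2840153288319447)]
yaw -6.085908122477264
h [0.5295 0.3071 0.0425] in cal [0.0044 0.0555 0.0305]
h [0.5602 0.3039 0.0425] in cal [0.0353 0.0556 0.0305]
h [0.5533 0.2438 0.0425] in cal [ 0.0347 -0.005   0.0305]
h [0.5212 0.2471 0.0425] in cal [ 0.0025 -0.0051  0.0305]
house [0.541  0.2755 0.0425] in cal [0.0192 0.0253 0.0305]
spec [0.5006 0.195  0.072 ] in cal [-0.0125 -0.0591  0.06  ]
mj [0.5006 0.2377 0.032 ] [-0.017  -0.0166  0.02  ]
fj [0.4842 0.1699 0.032 ] [-0.0261 -0.0857  0.02  ]
clamp [0.5504 0.3731 0.042 ] [0.0182 0.1233 0.03  ]
```

View pics/crop.png

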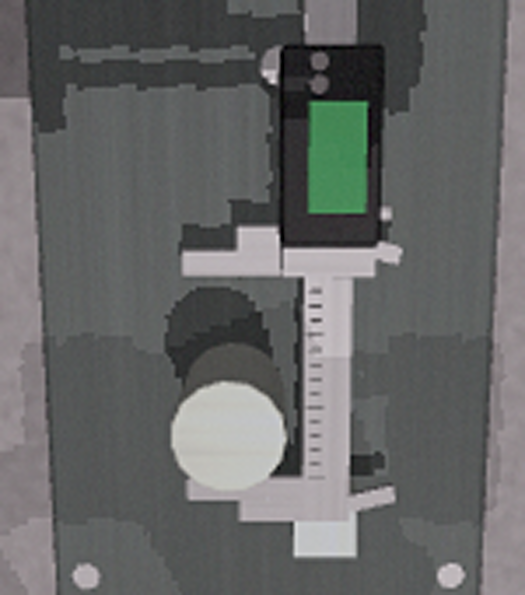

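The crop confirms the layout, and the housing's long sides are free around its middle. Small knobs sit only near the ends. Next I pinch the housing and shut the jaw.

Run:
```python
from h import *
y=np.radians(-6.0); q=down(y); Y=np.array([-np.sin(y),np.cos(y),0])
h=np.array([.541,.2755,0])
move_pose(h+[0,0,.12],q)
movel(h+[0,0,.021],q,v=.1)
print(get_time(),get_tcp_pos(),get_ft_force())
command_gripper(0.0); print("width mm",88*get_grip_width(),get_ft_force())
f0=np.array(get_ft_force());p0=np.array(get_tcp_pos())
hit=movel(p0-Y*.045,q,v=.025,until_force=6)
for i in range(3):
    wait(.15);print(hit,get_time(),(np.array(get_tcp_pos())-p0)@Y,np.array(get_ft_force())-f0)
im=read_camera("top");cv2.imwrite("pics/t1.png",im[:,:,::-1])
```

```text
5.3833 [0.5415 0.2757 0.0216] [ 0.6284 -0.2494  0.632 ]
width mm 0.7520686743997173 [-0.4122  0.5407  0.6477]
False 8.825 -0.044922120314568964 [ 1.0331 -0.9277  0.0813]
False 8.975 -0.0449744195743861 [ 1.2865 -1.459  -0.0622]
False 9.125 -0.044961373841146346 [ 0.4033 -1.0631 -0.9621]
```

Run:
```python
from h import *
print(get_grip_width(),get_tcp_pos(),get_joint_pos())
a=cv2.resize(cv2.imread("pics/t1.png")[170:300,60:300],None,fx=2.5,fy=2.5)
b=read_camera("side")[120:260,120:320,::-1]; b=cv2.resize(b,(600,420))[:,:]
w=read_camera("wrist")[:,:,::-1]; 
cv2.imwrite("pics/c1.png",np.vstack([np.hstack([cv2.resize(a,(400,217)),cv2.resize(b,(310,217))]),cv2.resize(w,(710,380))]))
```

```text
0.00979797073472158 [0.5363 0.2308 0.021 ] [0.3859 0.6097 1.8124 0.     0.7195 0.4906]
```

View pics/c1.png

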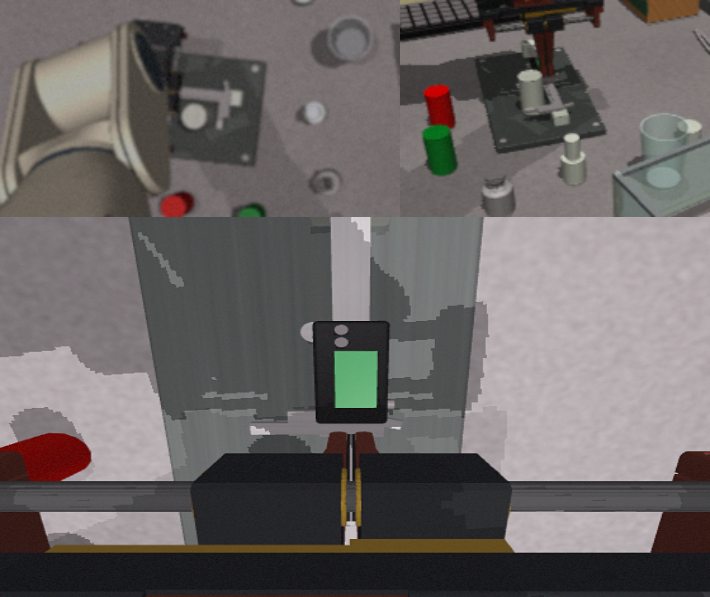

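Run:
```python
from h import *
K=camera_info("wrist")["intrinsics"];T=wristT()
im=read_camera("wrist");cv2.imwrite("pics/w2.png",im[:,:,::-1])
print("housing now",cast(K,T,(277,171),.0425),"corners",[cast(K,T,u,.0425) for u in[(247,114),(307,114),(249,226),(307,226)]])
tcp=get_tcp_pos();print("proj tcp",proj(K,T,tcp),"grasp",proj(K,T,np.array(tcp)+[0,0,.019]))
c=camera_info("side");print("side tcp",proj(c["intrinsics"],c["T"],tcp),"housing",proj(c["intrinsics"],c["T"],[.541,.2755,.0425]))
s=read_camera("side")[:,:,::-1][120:240,150:280];
cv2.imwrite("pics/c2.png",np.hstack([cv2.resize(s,(650,600),interpolation=cv2.INTER_CUBIC)]))
```

```text
housing now [0.5412 0.2777 0.0425] corners [array([0.5289, 0.3084, 0.0425]), array([0.5597, 0.3052, 0.0425]), array([0.5223, 0.2486, 0.0425]), array([0.5548, 0.2452, 0.0425])]
proj tcp [276.9633 240.8547] grasp [277.0292 251.6337]
side tcp [215.1106 176.4931] housing [210.9056 160.7199]
```

View pics/c2.png

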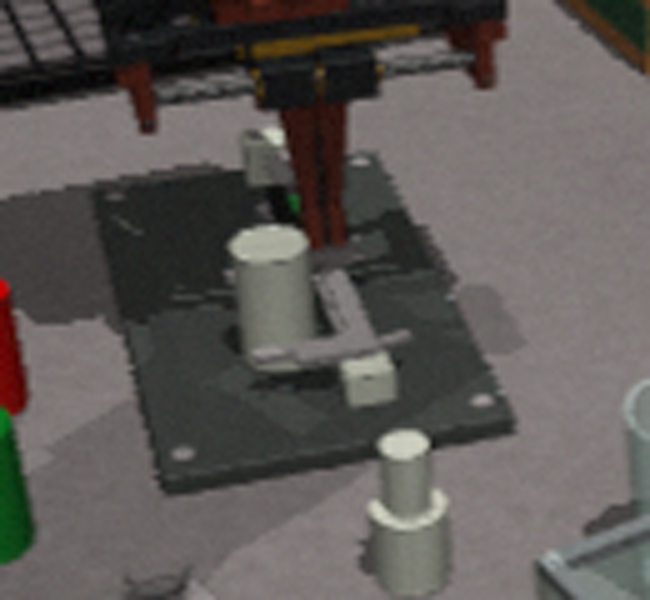

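The side view shows the closed fingertips ending about 8 px higher than the reported TCP projects (row 169 against 176). They appear to sit around z≈0.045, just above the housing, so the real tips look higher than the TCP reading. I'll check by touching the housing top (42.5 mm) gently with the fingers shut.

Run:
```python
from h import *
q=down(np.radians(-6.)); p=np.array(get_tcp_pos())
movel([p[0],p[1],.06],q,v=.15)
h=np.array([.541,.2765,0])
movel(h+[0,0,.055],q,v=.15)
print(get_ft_force())
hit=movel(h+[0,0,.008],q,v=.03,until_force=4)
print(hit,get_time(),get_tcp_pos(),get_ft_force())
```

```text
[-0.44   -0.9659  0.159 ]
True 11.4417 [0.5409 0.2766 0.0152] [-0.5482  0.5659  5.1951]
```

Contact came at reported z = 0.0152 on a surface at 0.0425. The real fingertips are therefore about 27 mm higher than reported, which agrees with both camera views. I'll apply that offset to every height and retry the pinch, with a force guard on the descent.

```bash
cat >> h.py <<'E'
DZ=-.027  # reported z = real tip z + DZ (measured by touch)
YAW=np.radians(-6.0); Q=down(YAW); CX=np.array([np.cos(YAW),np.sin(YAW),0]); CY=np.array([-np.sin(YAW),np.cos(YAW),0])
E
python3 - <<'E'
from h import *
h=np.array([.541,.2765,0])
movel(h+[0,0,.075+DZ],Q,v=.15); command_gripper(1.0)
hit=movel(h+[0,0,.021+DZ],Q,v=.06,until_force=6)
print(hit,get_time(),get_tcp_pos(),get_ft_force())
if hit: raise SystemExit
command_gripper(0.0); w=88*get_grip_width(); print("width mm",w,get_ft_force())
if w<25: raise SystemExit
f0=np.array(get_ft_force());p0=np.array(get_tcp_pos())
hit=movel(p0-CY*.045,Q,v=.025,until_force=6)
for i in range(3):
    wait(.15);print(hit,get_time(),(np.array(get_tcp_pos())-p0)@CY,np.array(get_ft_force())-f0)
E
```

```text
False 14.2417 [ 0.5413  0.2766 -0.0057] [0.6113 0.3947 0.0237]
width mm 32.170962960237716 [ 1.8048 -1.0712 -0.7852]
True 16.575 -0.03474393634808407 [-4.4787  3.3771  5.7587]
True 16.725 -0.0347258624534105 [-3.5594  2.5739  7.3999]
True 16.875 -0.03476260180002631 [-4.2275  2.9084  7.6455]
```

The pinch holds (width 32.2 mm), and the jaw stopped after 34.7 mm, which puts the opening at about 36 mm. I'll press a bit firmer along y, then check.

Run:
```python
from h import *
p0=np.array(get_tcp_pos()); f=lambda:np.array(get_ft_force())
for k in range(4):
    hit=movel(np.array(get_tcp_pos())-CY*.0015,Q,v=.01,until_force=12)
    wait(.3); F=f(); print(hit,get_time(),(np.array(get_tcp_pos())-p0)@CY,F,F@CY,88*get_grip_width())
    if F@CY>9: break
im=read_camera("side")[120:240,150:280,::-1]
cv2.imwrite("pics/c3.png",cv2.resize(im,(650,600),interpolation=cv2.INTER_CUBIC))
```

```text
True 17.4083 1.347866152679595e-05 [-1.1341  2.7412  3.3468] 2.6076582569577607 31.932799482512216
False 18.0 -0.00035608702903580164 [-0.6484  7.7024  0.9555] 7.592467216702139 31.878244251848905
False 18.55 -0.00039872918780284555 [-1.3215  9.9938  1.7894] 9.800927606475815 31.994666360288374
```

View pics/c3.png

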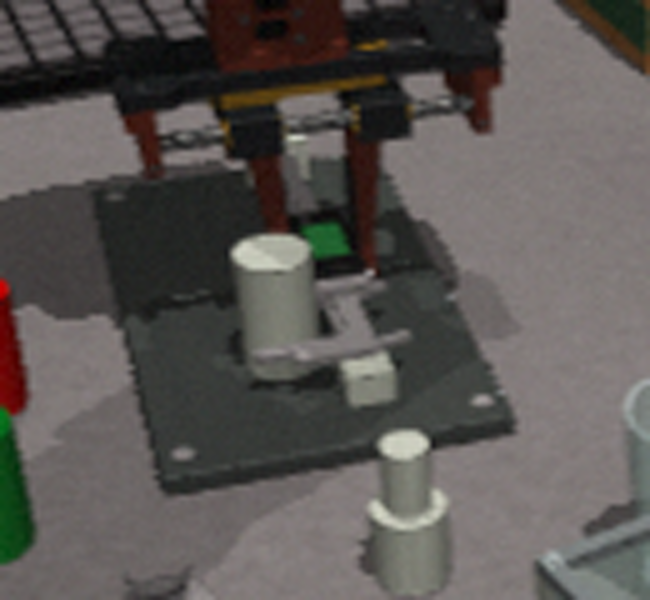

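The jaw has stalled with about 10 N of push. In the side view the specimen sits between both jaws. Next: draw the jaw back 22 mm, release, and look from above.

Run:
```python
from h import *
p0=np.array(get_tcp_pos()); 
movel(p0+CY*.022,Q,v=.05); wait(.15); F=get_ft_force(); print(get_time(),(np.array(get_tcp_pos())-p0)@CY,F,88*get_grip_width())
command_gripper(1.0)
p=np.array(get_tcp_pos()); movel([p[0],p[1],.11],Q,v=.2)
s=p0-CY*.059-CX*.0317; s[2]=.13; print("expected spec",s)
move_pose(s,Q); wait(.1)
T=wristT();im=read_camera("wrist");cv2.imwrite("pics/w3.png",im[:,:,::-1]);np.save("pics/w3.npy",T)
K=camera_info("wrist")["intrinsics"];T2=T.copy();T2[2,3]-=DZ
print(get_time(),get_tcp_pos(),"proj spec top",proj(K,T,[*s[:2],.072]),proj(K,T2,[*s[:2],.072]))
```

```text
19.3667 0.02193925855443782 [-2.1207  0.8621  3.4959] 31.65769664420852
expected spec [0.5001 0.1861 0.13  ]
21.6833 [0.5004 0.1867 0.1293] proj spec top [276.6589 218.2558] [276.6483 210.4929]
```

View pics/w3.png

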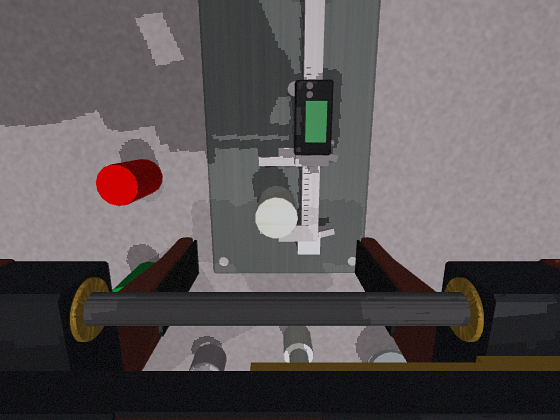

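The wrist view puts the specimen top at (277,218), exactly where predicted, and the jaw is clearly drawn back. Next I grasp and lift.

Run:
```python
from h import *
s=np.array([.5002,.1863,0]); 
hit=movel(s+[0,0,.040+DZ],Q,v=.09,until_force=6); print(hit,get_time(),get_tcp_pos(),get_ft_force())
if hit: raise SystemExit
command_gripper(0.0); print("w",88*get_grip_width(),get_ft_force())
p=np.array(get_tcp_pos()); np.save("pics/pg.npy",p); movel([p[0],p[1],.235],Q,v=.15); wait(.2)
print(get_time(),get_tcp_pos(),get_ft_force(),88*get_grip_width())
# over the pan, high
move_pose([.5815,-.238,.235],down(np.radians(6))); wait(.1); print(get_time(),get_tcp_pos(),get_joint_pos(),get_ft_force())
a=read_camera("side")[:,:,::-1]; w=read_camera("wrist")[:,:,::-1]; t=read_camera("top")[:,:,::-1]
cv2.imwrite("pics/s4.png",a);cv2.imwrite("pics/w4.png",w);cv2.imwrite("pics/t4.png",t)
cv2.imwrite("pics/c4.png",np.hstack([a[60:400,180:440],w[100:440,140:420][:340]]) if 0 else np.hstack([cv2.resize(a[60:400,180:440],(390,510)),cv2.resize(w[130:400,150:400],(400,510))]))
```

```text
False 23.1333 [0.5007 0.1865 0.0135] [-0.2639 -0.8959  0.1198]
w 35.53915532196871 [0.5762 0.4755 0.4554]
25.8167 [0.4999 0.1862 0.2344] [-0.4095 -0.3567 -2.1662] 35.81309832522035
27.5083 [ 0.5818 -0.2368  0.2351] [-0.4056  0.3869  1.5872  0.0002  1.1675 -0.5119] [ 1.4275 -0.5943 -0.8369]
```

View pics/c4.png

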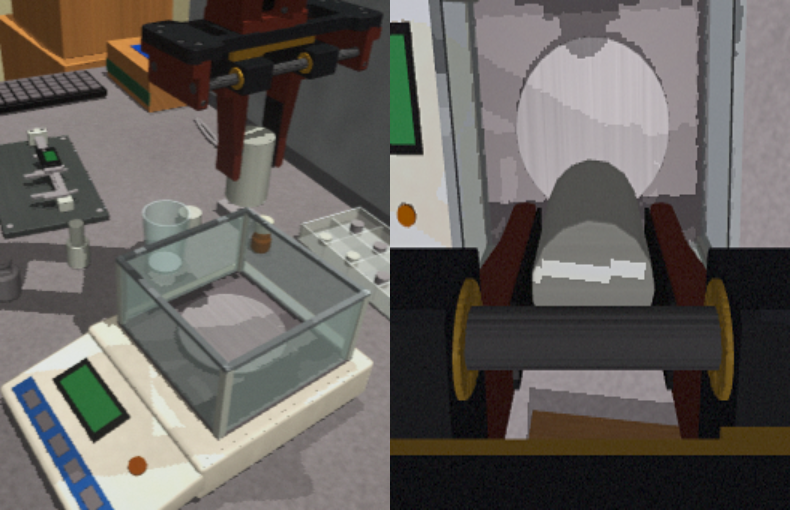

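Run:
```python
from h import *
c=camera_info("side");K,T=c["intrinsics"],c["T"]; t=np.array(get_tcp_pos())
g=np.load("pics/pg.npy");u=t[2]-(g[2]-.012);print("underside by grasp",u)
for z in(u,u+.06): print("side bottom/top centre",proj(K,T,[*t[:2],z]))
Kw=camera_info("wrist")["intrinsics"];Tw=wristT()
y=np.radians(6);fr=np.array([-np.sin(y),np.cos(y),0])
for off in(0,DZ):
  T2=Tw.copy();T2[2,3]-=off
  print("wrist off",off,"bottom near edge",proj(Kw,T2,t*[1,1,0]+[0,0,u]+fr*.018),"top near edge",proj(Kw,T2,t*[1,1,0]+[0,0,u+.06]+fr*.018), "pan",proj(Kw,T2,[.5815,-.238,.078]))
w=cv2.imread("pics/w4.png");s=cv2.imread("pics/s4.png")
cv2.imwrite("pics/c5.png",np.hstack([cv2.resize(s[120:220,300:400],(400,400),interpolation=2),cv2.resize(w[130:290,200:350],(375,400),interpolation=2)]))
```

```text
underside by grasp 0.23411691672668822
side bottom/top centre [343.564  190.1468]
side bottom/top centre [348.702  148.0766]
wrist off 0 bottom near edge [276.8986 213.4102] top near edge [277.129  246.5366] pan [276.3541 195.736 ]
wrist off -0.027 bottom near edge [276.8343 204.1615] top near edge [277.0051 228.7224] pan [276.354  191.5242]
```

View pics/c5.png

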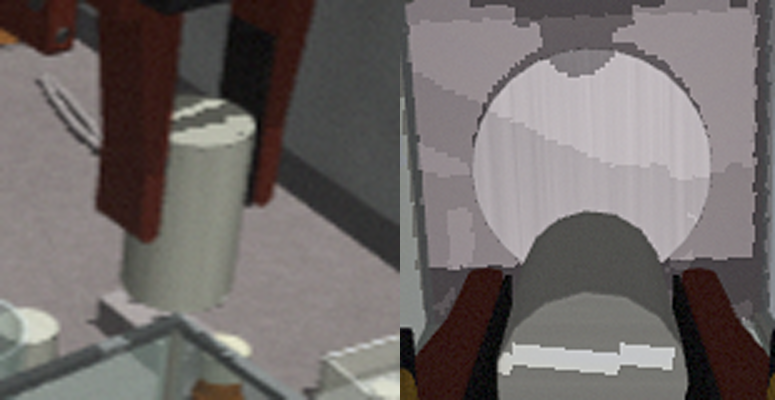

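The held specimen matches the prediction in the wrist view to within 1 px (bottom edge 214 against 213.4, top edge 247 against 246.5). The side view runs about 2.5 px lower. I'll check whether the pan shows the same bias there.

Run:
```python
from h import *
c=camera_info("side");K,T=c["intrinsics"],c["T"]
s=cv2.imread("pics/side0.png")
r=[proj(K,T,[.5815+.085*a,-.238+.085*b,.15]) for a,b in((1,1),(1,-1),(-1,-1),(-1,1))];print("pan side",proj(K,T,[.5815,-.238,.078]))
y=np.radians(6);y=-np.radians(-6.2)
for n,uv in(("far",(339,203)),("left",(260,236)),("near",(331,292)),("right",(421,251))): print(n,uv,cast(K,T,uv,.15))
P=np.mean([cast(K,T,uv,.15) for uv in((339,203),(260,236),(331,292),(421,251))],0);print("shield centre by side",P)
# pan arc in wrist picture
w=cv2.imread("pics/w4.png");Kw=camera_info("wrist")["intrinsics"];Tw=wristT()
b=cv2.GaussianBlur(w,(3,3),0);pts=[]
for dg in list(range(150,391,5)):
    a=np.radians(dg);prof=[int(b[int(round(196+rr*np.sin(a))),int(round(276.5+rr*np.cos(a)))].min()) for rr in range(38,58)]
    k=int(np.argmin(np.diff(prof)));pts.append(cast(Kw,Tw,(276.5+(38.5+k)*np.cos(a),196+(38.5+k)*np.sin(a)),.078)[:2])
pts=np.array(pts)
from scipy.optimize import least_squares
o=least_squares(lambda v:np.hypot(*(pts-v[:2]).T)-v[2],[.58,-.238,.055],loss='soft_l1',f_scale=.001);print("pan circle",o.x,np.median(abs(o.fun)))
```

```text
pan side [333.0766 277.6733]
far (339, 203) [ 0.636  -0.1561  0.15  ]
left (260, 236) [ 0.4855 -0.1825  0.15  ]
near (331, 292) [ 0.5218 -0.3178  0.15  ]
right (421, 251) [ 0.6745 -0.304   0.15  ]
shield centre by side [ 0.5794 -0.2401  0.15  ]
pan circle [ 0.5816 -0.2405  0.0538] 0.00034137171615799405
```

Pan estimates from the three sources agree within about 3 mm, so I'll use (0.5815, -0.2395). Now the guarded descent to a 10.5 mm gap.

Run:
```python
from h import *
q=down(np.radians(6)); x=[.5815,-.2395]
movel([*x,.234],q,v=.1)
hit=movel([*x,.13],q,v=.08,until_force=4); print(hit,get_time())
hit=movel([*x,.090],q,v=.03,until_force=4); wait(.5)
t=np.array(get_tcp_pos());print(hit,get_time(),t,get_ft_force(),88*get_grip_width(),np.abs(get_qvel()).max())
a=read_camera("side")[:,:,::-1]; w=read_camera("wrist")[:,:,::-1]
cv2.imwrite("pics/c6.png",np.hstack([cv2.resize(a[130:350,220:440],(400,400),interpolation=2),cv2.resize(w[90:290,180:380],(400,400),interpolation=2)]))
c=camera_info("side");print(proj(c["intrinsics"],c["T"],[*t[:2],.0885]),proj(c["intrinsics"],c["T"],[*x,.078]))
```

```text
False 29.3583
False 31.3417 [ 0.5815 -0.2395  0.09  ] [ 0.1525 -0.3009 -0.8972] 35.459914826651094 0.001527252409434421
[334.2218 273.2756] [333.5989 278.3153]
```

View pics/c6.png

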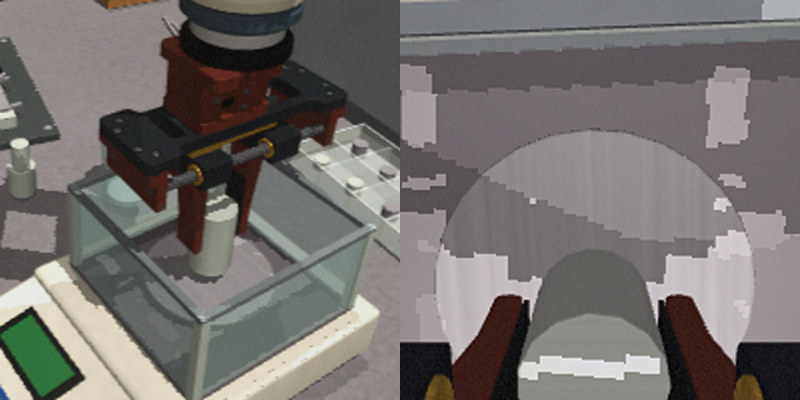

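The specimen hangs upright over the middle of the pan, its columns aligned with the pan in both views. The fingers are clear of the glass and no contact force shows, so I'm handing in.

```bash
python3 -c "
from station import *
job_done();print(get_time(),get_tcp_pos(),get_ft_force(),get_grip_width())"
```

```text
the job is handed in; nothing more can be done
the job is handed in; nothing more can be done
```

I handed the job in at about 31 s of the 51 s allowed, with the cylinder held still over the balance pan. The system reports no verdict, so the checks below are my own.

**What I did**
- **Measuring:** I pinched the slide housing and shut the moving jaw on the cylinder until it stalled under about 10 N of push, at an opening of about 36 mm.
- **Drawing back:** I pulled the jaw back 22 mm and released it, so it stands open at about 58 mm.
- **Carrying:** I gripped the cylinder, lifted it over the draught shield and lowered it to about 10.5 mm above the pan centre.

**Last checks**
- **Hold:** the grip width was 35.5 mm, as expected for the 36 mm cylinder. The arm was at rest and the force sensor showed no contact.
- **Position:** both cameras showed the cylinder upright and centred, with the fingers clear of the glass.

**What failed or disagreed**
- **First pinch:** it closed on nothing. The real fingertips are about 27 mm higher than the reported tool position. I confirmed this by touching the housing top and corrected all heights from then on. During the failed try the closed fingers passed just above the slide, and the jaw did not move.
- **Side camera:** it showed the held cylinder about 2.5 px (roughly 5 mm) lower than the prediction, while the wrist camera agreed within 1 px. I went with the wrist camera.
- **Pan centre:** the estimates differed by up to about 3 mm, inside the 10 mm tolerance.
- **Not measured directly:** I inferred the jaw contact forces from the wrist force and the stalled jaw.

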